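# Cap the filled steam boiler at its vent position

## Task

The small steam boiler has just been filled. Lift the strainer funnel out of its filler neck by the wire handle and hang it by that handle on the hook of the drip stand; then put the bayonet cap into the neck, lugs down through the two notches, and turn it clockwise half-way to the lock, so that its grip bar points at the round dots on the collar (45 degrees from where it went in), never as far as the lock click. A spring in the neck turns a loose cap back, so finish there: the program ends while the gripper still holds the cap steady at the vent position, fully down in the neck, with the funnel left hanging and the other things on the table undisturbed.

Things in the scene. Friction and masses are not known exactly. Their poses are not given: they have to be found in the camera images.
- boiler: Fixed white bench steam boiler, 170 (x) x 210 (y) mm, top 90 mm high; origin on the table under its centre; gauge front faces -x; black carrying handle at x = +60 mm, 122 mm high. Aluminium filler neck on top, axis at x = -25, y = 0 mm, rim 120 mm high, bore radius 24 mm, 27 mm deep. Its 36 mm radius collar has raised marks: single bar = notch, dot = vent, double bar = lock
- neck (a point): Centre of the neck's rim plane; axes as the boiler's. A 5 mm thick flange here leaves a hole of radius 18 mm with two notches toward the boiler's +x and -x, about 10 mm wide, reaching to radius 24 mm. Seen from above, the dots are 45 degrees and the double bars 90 degrees clockwise from the notches. Backstops let an inserted cap turn clockwise only
- follower (a joint): Spring ring hidden in the neck, rad, 0 at rest. The cap's lugs meet it after about 0.18 rad clockwise, then push it: it reads the cap's angle - 0.18 (0.6 at the dots). It turns the cap back with 0.035 N m at first, 0.07 at the dots. Two ball plungers resist from a cap angle of about 1.0 rad; past 1.26 (follower 1.08) they snap over: the lock click
- cap: Loose black bayonet cap, about 90 g, standing on its steel plug. Origin at the centre of the plug's foot. Plug radius 15.5 mm; lugs toward its +x and -x, 6 mm wide, to radius 22 mm, 4 to 8 mm up; disc of radius 27 mm from 16 to 22 mm; grip bar along x, 48 long, 12 wide, top 44 mm up. It goes in with its x along the boiler's x, either way round
- cap_seat (a point): centre of the underside of the cap's disc, 16 mm above the cap's origin; meets neck when the cap is fully down
- funnel: Loose aluminium strainer funnel, about 150 g, standing in the neck. Origin at the foot of its spout (radius 14 mm); its shoulder, 22 mm up, rests on the neck's rim; cone rim 77 mm across, 60 mm up. A rigid 5 mm wire handle arches over it in its y-z plane: legs upright from 74 to 104 mm, 58 mm apart over their outsides, joined by a bar along y
- bail_top (a point): Middle of the wire handle's top bar, on the wire's axis, 110.5 mm above the funnel's origin; the bar falls 3 mm to each side. A finger outside each leg (closing along the funnel's y), 18 mm below this point, leaves the bar's middle free for the hook
- stand: Fixed steel drip stand: saucer of radius 57 mm, 13 mm high, origin on the table at its centre; a 6 mm wire post at x = +61 mm bends over, 174 mm high, into a hook arm that runs to -x over the saucer and turns up to a tip at x = -18 mm, top 187 mm high. The handle goes over the tip from the -x side, its bar across the arm, and is then lowered
- hook_seat (a point): seat of the hook, the lowest point of its upper surface, 170 mm above the saucer's centre; the axis of the handle's wire hangs 2.5 mm above it
- wax_pot: bystander: low round grey-white pot, 69 mm across, 41 mm high; origin under its centre
- tape: bystander: rolled yellow tape measure, 54 mm across, 19 mm high; origin under its centre
- thread: bystander: upright thread spool, 40 mm across, 55 mm high; origin under its centre
Things that resemble listed ones, but are neither listed nor needed, are in the scene too. What is shaped like the funnel but pink is not meant.

How it is judged:
By the outcome, as a careful person would: the job done as asked, in the order asked, and still so for the second after the job is handed in, while the arm keeps its last pose, push and grip.
It also fails if it takes over 61 s, if anything falls off the work surface, if the arm or the gripper's body presses on something with over 40 N, if the wrist force passes 120 N, or if a joint passes its speed limit or range.

## Robot

A 6-joint arm with a two-finger parallel gripper is mounted at the origin on a cart in front of the work surface, level with it; the furniture and walls round the work are solid. World frame = base frame: x ahead of the robot, y to its left, z up, the work surface at z = 0. Lengths are in m, angles in rad, forces in N, time in s.
With the tool pointing down it reaches from about 0.3 to 0.775 m from the base axis. Payload 14.6 kg.
Tool frame: the origin (TCP) lies midway between the tips of the shut fingers; the grasp point (between the pads) lies 19 mm behind it (r.tcp_to_grasp is the distance from the TCP to the grasp point, in m); y points along the fingers, x is the direction in which the jaws open and shut, and the axes are right-handed (so a half turn about y gives the same grasp; the last joint's range is limited). The gripper opens to 94 mm and grips with 3 to 60 N. Pads are 16 mm wide; open, the fingers measure 119 mm over their backs; the gripper's body (75 mm by 177 mm) begins 78 mm behind the grasp point.
Start: joints at [1.109, 0.3, 1.521, -0, 1.321, -0.067], TCP at [0.212, 0.508, 0.205] pointing down, gripper open.
Joint ranges: [-3.03, 3.03], [-0.79, 2.21], [0.23, 2.52], [-1.04, 4.18], [0, 3.07], [-2.55, 2.55]. Speed limits (rad/s): [2.22, 2.22, 2.57, 3.14, 3.14, 3.14].

## Interface

Orientations are given as a unit quaternion [w, x, y, z].
In Python, from bench import r gives the robot as it stands.
- The arm moves only by the tool servo_tool, never from a script. Its argument "rows" is one flat list of numbers, 7 for each row, row after row: the shift along the tool's x, y, z in mm, then the turn, a rotation vector about the tool's x, y, z in degrees, then the closure, from 0 (fully open) to 1 (shut). In form: [dx, dy, dz, rx, ry, rz, jaw, dx, dy, dz, rx, ry, rz, jaw, ...]. A call has 1 to 12 rows; each row is the pose to reach, as a shift and turn from the pose commanded when the call began, along the tool's axes at that moment; what a row does not reach only later rows make up. A row lasts 1/8 s, in which the tool goes at most 62.5 mm and 10.7 degrees, less where a joint would pass 70% of its speed; a pose out of reach is approached as far as the arm can. A call with a gripper value outside its range is refused whole. The fingers move at their own pace and stop on an object; "force" is the grip in N (left out, the last holds). Time passes only in rows, so rows that repeat a pose let the fingers close. It gives the time, the measured TCP pose, the force and the opening at its end, in the units of the state.
- r.read_state(): the state, without advancing time (a new reading comes with each control period).
- r.get_image(name): name is "scene" or "top" or "wrist"; returns the picture (400x640x3 uint8, red, green, blue); there is no depth.
- r.camera_params(name): a dict with "fx", "fy", "cx", "cy" (pixels), "k1" (the pictures are not rectified: a ray, as slopes to the right and down, at radius r is drawn at 1 + k1 r^2 times it, then the intrinsics apply), "R" (3x3) and "t" (3): a world point X has camera coordinates R X + t; the wrist camera has in their place "hand_eye" (4x4, takes a point from camera to tool coordinates, whose origin is the TCP and whose axes are the tool frame's). Camera axes: x right, y down, z forward; pixel columns grow to the right and rows downward; lengths in m; the calibration is good to about 2 mm. A picture is of the moment at which its call begins: read the wrist's pose just before it. camera_params takes no time and is no camera call.
- r.close_job(): hands the job in, once; it reports no verdict.
The state is a dict: "time": time; "joint_positions": joint angles; "dq": joint speeds; "joint_efforts": joint torques, N m; "eef_pos": TCP position; "eef_rot": TCP orientation; "wrist_force": force on the tool from outside, world axes, zero at the start; "moment": the same for the moment, N m; "finger_gap": opening from 0.0 (shut) to 1.0 (fully open).
Only numpy, scipy, OpenCV 4.12 (cv2) and the standard library are available. Lean on these libraries where they do the work, as an engineer would, in place of code of your own. Each camera call takes 0.05 s, during which the arm holds its last target. There are 200 camera calls.

## Working session

There is one attempt and no reset: what is moved stays moved. The work goes in short steps, Python scripts to look and compute and a tool call to move; the robot and the scene stay as the last step left them, time stands still between calls to the robot, and variables do not carry over. Pictures are saved under pics/ and viewed, about 8 in all and at most 12, crops included, and the job is handed in when it is done.

Besides the shell and the picture viewer there is one more tool, called as name(argument=value, ...), one argument or row to a line, values as JSON. servo_tool: Moves the arm, as the interface text tells. Its arguments: {"type":"object","properties":{"rows":{"type":"array","items":{"type":"number"}},"force":{"type":"number"}},"required":["rows"]}

```bash
mkdir -p pics; ls; python3 - <<'E'
from bench import r
import cv2,json
for n in("scene","top"):
    cv2.imwrite(f"pics/{n}0.png",r.get_image(n)[:,:,::-1])
for n in("scene","top","wrist"):
    print(n,r.camera_params(n))
print(r.read_state(), r.tcp_to_grasp)
E
```

```text
pics
scene {'fx': 517.650307600528, 'fy': 517.650307600528, 'cx': 319.3860604718009, 'cy': 201.5337984659009, 'k1': -0.09583381334962551, 'R': array([[-0.75505527, -0.6555828 ,  0.01013575],
       [-0.28434295,  0.31347895, -0.9060243 ],
       [ 0.5907966 , -0.68698045, -0.42310428]]), 't': array([0.44298626, 0.26190212, 1.48802439])}
top {'fx': 487.0964315456587, 'fy': 487.0964315456587, 'cx': 322.8984008706864, 'cy': 197.06443099491196, 'k1': -0.03337997005983438, 'R': array([[-0.01825947, -0.99964012, -0.01965232],
       [-0.98464533,  0.02139158, -0.17325117],
       [ 0.17360921,  0.01618709, -0.98468158]]), 't': array([0.04418636, 0.58336558, 1.29351748])}
wrist {'fx': 314.4602074590274, 'fy': 314.4602074590274, 'cx': 316.68249757682685, 'cy': 200.83372536936102, 'k1': -0.060863432512060105, 'hand_eye': array([[ 9.99999972e-01,  2.32599217e-04, -3.20771054e-05,
         5.28946472e-05],
       [ 9.38779424e-05, -2.70851470e-01,  9.62621147e-01,
        -1.78850597e-01],
       [ 2.15216793e-04, -9.62621123e-01, -2.70851485e-01,
         7.88654920e-02],
       [ 0.00000000e+00,  0.00000000e+00,  0.00000000e+00,
         1.00000000e+00]])}
{'time': 0.1, 'joint_positions': array([ 1.10940026e+00,  3.00402760e-01,  1.52150332e+00,  1.24810755e-05,
        1.32073368e+00, -6.66000519e-02]), 'dq': array([ 0.00129188, -0.00148428, -0.00118865, -0.00042216,  0.00136057,
       -0.00011686]), 'joint_efforts': array([-5.88285457e-04, -5.32648408e+01, -3.53275466e+01,  7.08730705e-02,
        2.35499628e-02, -9.11484358e-05]), 'eef_pos': array([0.21143435, 0.5074776 , 0.20495672]), 'eef_rot': array([-0.5881692 ,  0.58853058,  0.39190672, -0.39255301]), 'wrist_force': array([ 0.02387585,  0.11617547, -1.36435307]), 'moment': array([-0.00915534, -0.01667887,  0.0072619 ]), 'finger_gap': 0.9994847804051308} 0.0188
```

View pics/scene0.png

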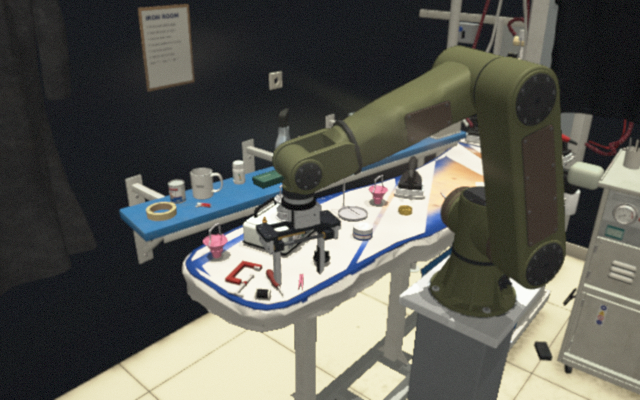

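View pics/top0.png

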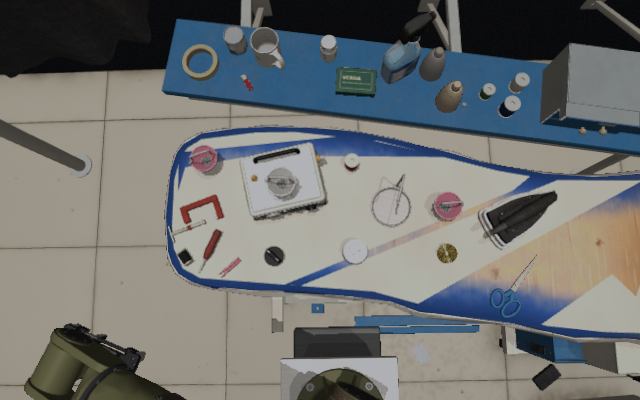

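Top view: white boiler around (284,180) with the silver funnel at (283,181), and pink look-alike funnels at (203,158) and (448,206). The black round object at (274,256) looks like the cap. The stand is at (392,205), and the wax pot, tape and thread are at (355,250), (447,253) and (351,160). Next, an enlarged crop and first measurements.

```bash
cat > h.py <<'E'
import numpy as np, cv2
from scipy.spatial.transform import Rotation as Rot
from bench import r
def cam(n,st=None):
    p=r.camera_params(n)
    if 'R' in p: return p,np.array(p['R']),np.array(p['t'])
    st=st or r.read_state()
    q=st['eef_rot'];W=np.eye(4);W[:3,:3]=Rot.from_quat(q,scalar_first=True).as_matrix();W[:3,3]=st['eef_pos']
    C=np.linalg.inv(W@p['hand_eye']);return p,C[:3,:3],C[:3,3]
def KD(p): return np.array([[p['fx'],0,p['cx']],[0,p['fy'],p['cy']],[0,0,1.]]),np.array([p['k1'],0,0,0.])
def proj(c,X):
    p,R,t=c;K,D=KD(p)
    return cv2.projectPoints(np.atleast_2d(np.asarray(X,float)),cv2.Rodrigues(R)[0],t,K,D)[0][:,0]
def ray(c,uv):
    p,R,t=c;K,D=KD(p)
    n=cv2.undistortPoints(np.asarray(uv,float).reshape(-1,1,2),K,D)[:,0]
    d=np.c_[n,np.ones(len(n))]@R;return -R.T@t,d
def onz(c,uv,z):
    o,d=ray(c,uv);return o+d*((z-o[2])/d[:,2])[:,None]
E
python3 - <<'E'
from h import *
im=cv2.imread("pics/top0.png");a=im[130:280,230:430]
cv2.imwrite("pics/crop1.png",cv2.resize(a,None,fx=4,fy=4,interpolation=cv2.INTER_CUBIC))
c=cam("top")
for n,uv,z in[("cap",(274,256),.044),("funnelrim",(281,182),.158),("stand",(391,206),.013),("pot",(355,251),.041),("tape",(447,253),.019),("thread",(351,160),.055)]: print(n,onz(c,[uv],z).round(4))
E
```

```text
cap [[0.4252 0.1689 0.044 ]]
funnelrim [[0.6068 0.1372 0.158 ]]
stand [[ 0.5611 -0.1588  0.013 ]]
pot [[ 0.4347 -0.0521  0.041 ]]
tape [[ 0.4253 -0.3073  0.019 ]]
thread [[ 0.6867 -0.0478  0.055 ]]
```

View pics/crop1.png

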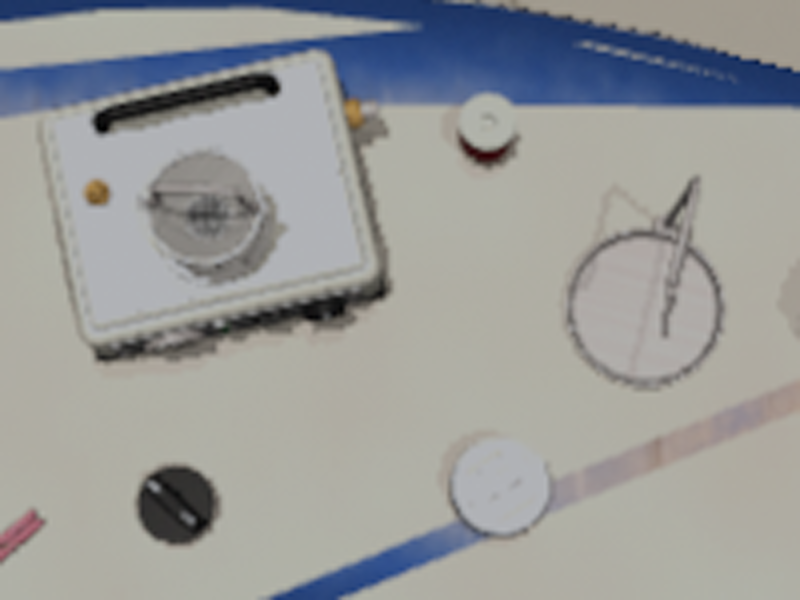

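```bash
python3 - <<'E'
from h import *
c=cam("top");print("cam",-c[1].T@c[2])
P=lambda pts,z:onz(c,[(229.6+u/4,129.6+v/4) for u,v in pts],z)
k=P([(45,118),(328,52),(385,280),(92,345)],.088);print("corners",k.round(4),k.mean(0).round(4),[np.linalg.norm(k[i]-k[i-1]).round(4) for i in range(4)])
h=P([(103,122),(272,82)],.12);d=h[0]-h[1];print("handle",h.round(4),h.mean(0).round(4),np.degrees(np.arctan2(d[1],d[0]))-90)
for a,b in((3,0),(2,1)):
    d=k[b]-k[a];print("yaw x",np.degrees(np.arctan2(d[1],d[0])))
for a,b in((1,0),(2,3)):
    d=k[b]-k[a];print("yaw y",np.degrees(np.arctan2(d[1],d[0]))-90)
print("bail",P([(150,190),(252,200)],.206).round(4))
s=P([(644,307)],.013);print("saucer",s.round(4),"base",P([(662,228)],.01).round(4),"armtop",P([(695,180)],.174).round(4),"tip",P([(667,335)],.187).round(4),P([(670,290)],.172).round(4))
b=P([(151,482),(203,525)],.044);d=b[1]-b[0];print("capbar",b.round(4),np.linalg.norm(d),np.degrees(np.arctan2(d[1],d[0])))
print("capdisc",P([(177,504)],.022).round(4))
T=Rot.from_quat(r.read_state()['eef_rot'],scalar_first=True).as_matrix();print(T.round(3))
E
```

```text
cam [0.35064847 0.01075306 1.37563998]
corners [[0.6879 0.2543 0.088 ]
 [0.7299 0.0601 0.088 ]
 [0.5706 0.0241 0.088 ]
 [0.5307 0.221  0.088 ]] [0.6298 0.1399 0.088 ] [np.float64(0.1607), np.float64(0.1987), np.float64(0.1633), np.float64(0.2008)]
handle [[0.6759 0.2094 0.12  ]
 [0.7007 0.0965 0.12  ]] [0.6883 0.153  0.12  ] 12.378505993446026
yaw x 11.98353806085326
yaw x 12.730231908578803
yaw y 12.192009068948849
yaw y 11.451413722320709
bail [[0.6098 0.1665 0.206 ]
 [0.6021 0.1036 0.206 ]]
saucer [[ 0.5601 -0.1576  0.013 ]] base [[ 0.6172 -0.1732  0.01  ]] armtop [[ 0.6156 -0.1733  0.174 ]] tip [[ 0.5157 -0.1495  0.187 ]] [[ 0.5461 -0.1547  0.172 ]]
capbar [[0.4416 0.1871 0.044 ]
 [0.4118 0.1516 0.044 ]] 0.046368914107671244 -130.05133332288804
capdisc [[0.4276 0.1719 0.022 ]]
[[ 0.385 -0.    -0.923]
 [ 0.923 -0.001  0.385]
 [-0.001 -1.     0.   ]]
```

```bash
cat >> h.py <<'E'
def plan(pos,yaw):
    "shift (mm) and turn (deg) in tool axes to reach pos with tool y down, tool x at yaw (deg)"
    s=r.read_state();T=Rot.from_quat(s['eef_rot'],scalar_first=True).as_matrix()
    a=np.radians(yaw);x=np.array([np.cos(a),np.sin(a),0]);y=np.array([0,0,-1.]);G=np.c_[x,y,np.cross(x,y)]
    print("t %.2f"%s['time'],"now",s['eef_pos'].round(4),"yaw %.1f"%np.degrees(np.arctan2(T[1,0],T[0,0])),"F",s['wrist_force'].round(1),"gap %.3f"%s['finger_gap'])
    print(" shift",(T.T@(np.array(pos)-s['eef_pos'])*1e3).round(1),"turn",np.degrees(Rot.from_matrix(T.T@G).as_rotvec()).round(1))
def shot(f,n="wrist",crop=None,k=1):
    s=r.read_state();im=r.get_image(n)[:,:,::-1].copy();np.save(f"pics/{f}.npy",np.r_[s['eef_pos'],s['eef_rot']])
    cv2.imwrite(f"pics/{f}.png",im)
    if crop: x0,y0,x1,y1=crop;cv2.imwrite(f"pics/{f}c.png",cv2.resize(im[y0:y1,x0:x1],None,fx=k,fy=k,interpolation=cv2.INTER_CUBIC))
    return im
def wcam(f):
    v=np.load(f"pics/{f}.npy");return cam("wrist",dict(eef_pos=v[:3],eef_rot=v[3:]))
E
python3 - <<'E'
from h import *
plan([.58,.135,.29],83)
E
```

```text
t 0.10 now [0.2114 0.5075 0.205 ] yaw 67.4 F [ 0.   0.1 -1.4] gap 0.999
 shift [-202.2  -84.9 -483.5] turn [ -0.  -15.6  -0.1]
```

servo_tool(
  rows=[-20, -40, -45, 0, -4, 0, 0, -202, -85, -483, 0, -15.6, 0, 0, -202, -85, -483, 0, -15.6, 0, 0, -202, -85, -483, 0, -15.6, 0, 0, -202, -85, -483, 0, -15.6, 0, 0, -202, -85, -483, 0, -15.6, 0, 0, -202, -85, -483, 0, -15.6, 0, 0, -202, -85, -483, 0, -15.6, 0, 0, -202, -85, -483, 0, -15.6, 0, 0, -202, -85, -483, 0, -15.6, 0, 0, -202, -85, -483, 0, -15.6, 0, 0, -202, -85, -483, 0, -15.6, 0, 0],
  force=20,
)

```text
time: 1.6
eef_pos: [0.5791, 0.1364, 0.2905]
eef_rot: [0.529, -0.529, -0.469, 0.469]
wrist_force: [-0.5, -0.2, -0.4]
finger_gap: 1.002
```

```bash
python3 - <<'E'
from h import *
plan([.58,.135,.29],83)
shot("w1")
E
```

```text
t 1.60 now [0.5791 0.1364 0.2905] yaw 83.1 F [-0.5 -0.2 -0.4] gap 1.002
 shift [-1.3  0.5 -1.1] turn [0.  0.1 0. ]
```

View pics/w1.png

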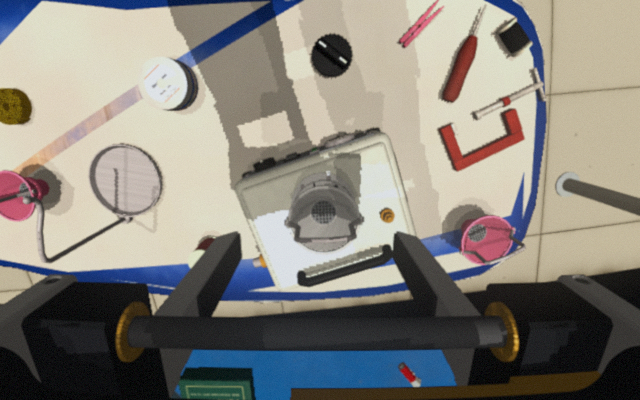

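Wrist view: silver funnel at (323,215), bail bar near v=237, boiler top around it. The cap is at (331,55) with its bar diagonal, and the stand saucer at (125,178) with its hook arm. Enlarging the funnel and stand together.

```bash
python3 - <<'E'
from h import *
im=cv2.imread("pics/w1.png")
f=lambda x,y,h:cv2.resize(im[y:y+h,x:x+100],None,fx=4,fy=4,interpolation=cv2.INTER_CUBIC)
a=np.zeros((600,800,3),np.uint8);a[:400,:400]=f(275,160,100);a[:600,400:]=f(30,130,150)
a[400:600,:400]=f(282,30,50);cv2.imwrite("pics/crop2.png",a)
E
```

```text
(no output)
```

View pics/crop2.png

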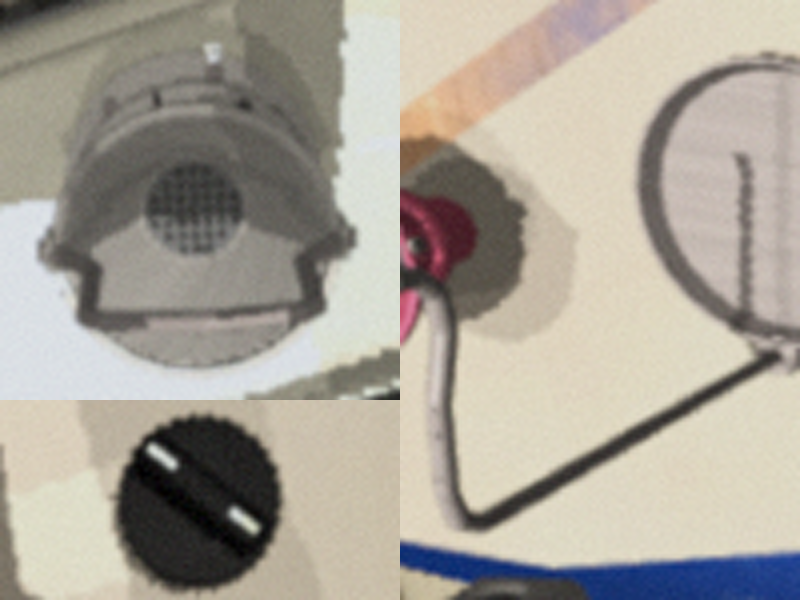

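```bash
python3 - <<'E'
from h import *
c=wcam("w1")
Q=lambda pts,z,x0,y0:onz(c,[(x0-.4+u/4,y0-.4+v/4) for u,v in pts],z)
b=Q([(84,319),(322,309)],.2055,275,160);d=b[1]-b[0];print("bail",b.round(4),b.mean(0).round(4),np.linalg.norm(d),np.degrees(np.arctan2(d[1],d[0])))
print("bailmid",Q([(205,321)],.2085,275,160).round(4), "mesh", Q([(195,208)],.10,275,160).round(4))
s=Q([(375,352)],.006,30,130);t=Q([(70,515),(38,310)],.171,30,130);d=t[0]-t[1];print("postbase",s.round(4),"top,arm",t.round(4),np.linalg.norm(d),np.degrees(np.arctan2(d[1],d[0])))
# saucer fit: dark outline ellipse
im=cv2.imread("pics/w1.png")
e=onz(c,[(89,178),(161,180),(125,144),(125,215)],.013);print("saucer edges",e.round(4))
w=Q([(162,55),(244,121)],.044,282,30);d=w[0]-w[1];print("capbar whites",w.round(4),w.mean(0).round(4),np.linalg.norm(d),np.degrees(np.arctan2(d[1],d[0])))
print("capdisc",Q([(198,103)],.022,282,30).round(4))
ct=cam("top")
# triangulate post top & hook
def tri(uv1,uv2):
    o1,d1=ray(ct,[uv1]);o2,d2=ray(c,[uv2]);d1=d1[0]/np.linalg.norm(d1);d2=d2[0]/np.linalg.norm(d2)
    A=np.c_[d1,-d2];x=np.linalg.lstsq(A,o2-o1,rcond=None)[0];p,q=o1+d1*x[0],o2+d2*x[1];return ((p+q)/2).round(4),np.linalg.norm(p-q)
print("posttop",tri((229.6+695/4,129.6+180/4),(30-.4+70/4,130-.4+518/4)))
# predicted stand features
for yaw in(-14,-17):
  for C in([.560,-.1576],):
    a=np.radians(yaw);f=lambda x,z:[C[0]+x*np.cos(a),C[1]+x*np.sin(a),z]
    X=[f(.061,.01),f(.061,.171),f(0,.167),f(-.018,.184)]
    print(yaw,"wristcrop",((proj(c,X)-[30,130])*4+[400,0]).round(),"topcrop",((proj(ct,X)-[230,130])*4).round())
E
```

```text
bail [[0.6081 0.1137 0.2055]
 [0.6122 0.1673 0.2055]] [0.6102 0.1405 0.2055] 0.0537819710297455 85.63248195331543
bailmid [[0.6106 0.1408 0.2085]] mesh [[0.6187 0.1399 0.1   ]]
postbase [[ 0.6206 -0.1789  0.006 ]] top,arm [[ 0.6136 -0.1663  0.171 ]
 [ 0.5558 -0.1535  0.171 ]] 0.05916170969225939 -12.548855437952652
saucer edges [[ 0.5503 -0.2108  0.013 ]
 [ 0.5677 -0.0979  0.013 ]
 [ 0.508  -0.1389  0.013 ]
 [ 0.6149 -0.1701  0.013 ]]
capbar whites [[0.4176 0.1629 0.044 ]
 [0.44   0.1863 0.044 ]] [0.4288 0.1746 0.044 ] 0.03242768061096 -133.76838567567987
capdisc [[0.4295 0.1739 0.022 ]]
posttop (array([ 0.6177, -0.175 ,  0.1631]), np.float64(0.0004897180000143073))
-14 wristcrop [[782. 348.]
 [457. 534.]
 [440. 321.]
 [378. 273.]] topcrop [[659. 224.]
 [691. 174.]
 [671. 268.]
 [669. 291.]]
-17 wristcrop [[774. 347.]
 [446. 532.]
 [440. 321.]
 [382. 273.]] topcrop [[663. 225.]
 [696. 175.]
 [671. 268.]
 [667. 291.]]
```

servo_tool(
  rows=[6, 20, -29.5, 0, -2, 0, 0, 6, 70, -29.5, 0, -2, 0, 0, 6, 105, -29.5, 0, -2, 0, 0, 6, 118.5, -29.5, 0, -2, 0, 0, 6, 118.5, -29.5, 0, -2, 0, 0, 6, 118.5, -29.5, 0, -2, 0, 0.3, 6, 118.5, -29.5, 0, -2, 0, 0.45, 6, 118.5, -29.5, 0, -2, 0, 0.6, 6, 118.5, -29.5, 0, -2, 0, 0.6, 6, 118.5, -29.5, 0, -2, 0, 0.6, 6, 118.5, -29.5, 0, -2, 0, 0.6],
  force=15,
)

```text
time: 3.02
eef_pos: [0.6099, 0.1379, 0.1723]
eef_rot: [-0.521, 0.521, 0.478, -0.477]
wrist_force: [-0.1, 1.2, 3.6]
finger_gap: 0.611
```

```bash
python3 - <<'E'
from h import *
plan([.609,.139,.1717],85)
E
```

```text
t 3.02 now [0.6099 0.1379 0.1723] yaw 85.0 F [-0.1  1.2  3.6] gap 0.611
 shift [1.  0.6 0.9] turn [ 0. -0.  0.]
```

servo_tool(
  rows=[0, -8, 0, 0, 0, 0, 0.6, 0, -20, 0, 0, 0, 0, 0.6, 0, -40, 0, 0, 0, 0, 0.6, 0, -60, 0, 0, 0, 0, 0.6, 0, -65, 0, 0, 0, 0, 0.6, 0, -65, 0, 0, 0, 0, 0.6, 0, -65, 0, 0, 0, 0, 0.6],
  force=25,
)

```text
time: 3.9
eef_pos: [0.6095, 0.1377, 0.236]
eef_rot: [0.522, -0.521, -0.477, 0.478]
wrist_force: [-0.8, 0.1, -2.1]
finger_gap: 0.613
```

```bash
python3 - <<'E'
from h import *
shot("w2",crop=(0,100,400,400),k=2)
# approach point: bail 50 mm before seat on -x side, stand yaw -14.5
a=np.radians(-14.5);C=np.array([.560,-.157])
u=np.array([np.cos(a),np.sin(a)])
p=C-.055*u;plan([*p,.237],75.5)
E
```

```text
t 3.95 now [0.6095 0.1377 0.2361] yaw 85.0 F [-0.6  0.3 -1. ] gap 0.608
 shift [-288.9   -0.7   77.7] turn [-0.1  9.5 -0. ]
```

View pics/w2c.png

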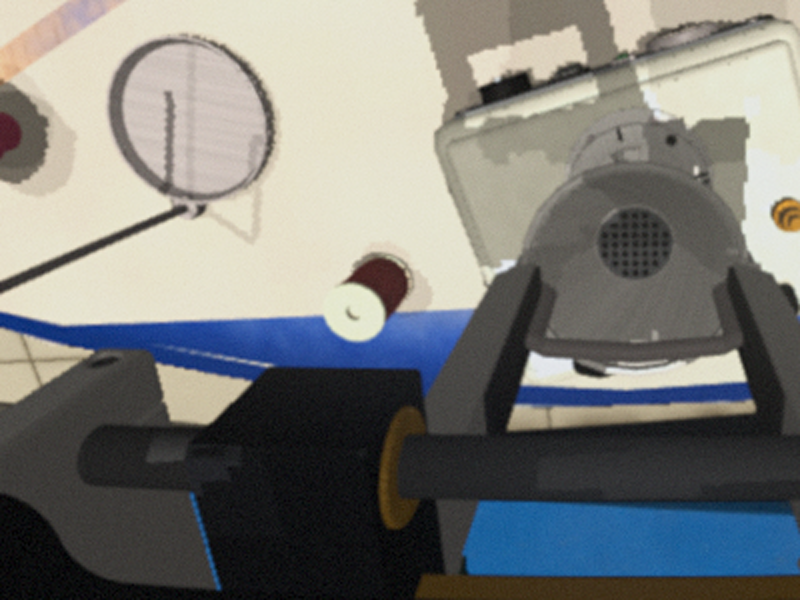

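servo_tool(
  rows=[-15, -3, 10, 0, 0.5, 0, 0.6, -55, -3, 30, 0, 2, 0, 0.6, -100, -3, 50, 0, 3.5, 0, 0.6, -145, -3, 65, 0, 5, 0, 0.6, -190, -3, 80, 0, 6.5, 0, 0.6, -235, -3, 90, 0, 8, 0, 0.6, -270, -2, 92, 0, 9, 0, 0.6, -286, -1, 92, 0, 9.5, 0, 0.6, -286, -1, 92, 0, 9.5, 0, 0.6, -286, -1, 92, 0, 9.5, 0, 0.6],
)

```text
time: 5.2
eef_pos: [0.4933, -0.1381, 0.2378]
eef_rot: [0.559, -0.559, -0.433, 0.433]
wrist_force: [0.6, -0.8, -2.3]
finger_gap: 0.608
```

```bash
python3 - <<'E'
from h import *
c=wcam("w2");s=np.load("pics/w2.npy");T=Rot.from_quat(s[3:],scalar_first=True).as_matrix()
b=onz(c,[(318.5,274.7),(270,271),(370,273)],s[2]+.0368);print("bail in tool",((b-s[:3])@T*1e3).round(1))
shot("w3",crop=(120,120,520,400),k=2)
plan([.56,-.157,.197-.0368],75.5)
E
```

```text
bail in tool [[  1.  -36.8   0.2]
 [-23.4 -36.8   2.2]
 [ 26.9 -36.8   1.1]]
t 5.25 now [ 0.4933 -0.138   0.2379] yaw 75.6 F [-0.4 -0.3 -1.7] gap 0.609
 shift [ -1.8  77.7 -69.4] turn [-0.   0.1  0. ]
```

View pics/w3c.png

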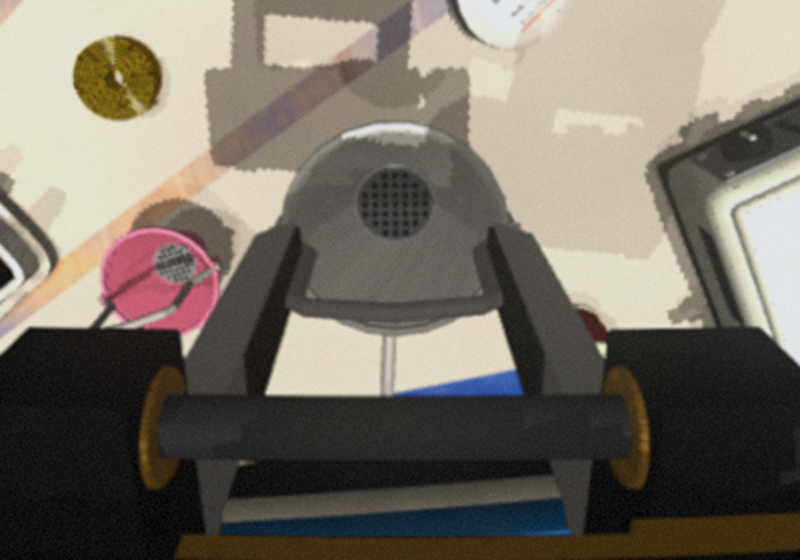

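servo_tool(
  rows=[-1, 15, 0, 0, 0, 0, 0.6, -1.5, 45, 0, 0, 0, 0, 0.6, -1.5, 70, 0, 0, 0, 0, 0.6, -1.5, 76, 0, 0, 0, 0, 0.6, -1.5, 76, -5, 0, 0, 0, 0.6, -1.5, 76, -20, 0, 0, 0, 0.6, -1.5, 76, -35, 0, 0, 0, 0.6, -1.5, 76, -50, 0, 0, 0, 0.6, -1.5, 76, -64, 0, 0, 0, 0.6, -1.5, 76, -70, 0, 0, 0, 0.6, -1.5, 76, -70, 0, 0, 0, 0.6],
)

```text
time: 6.62
eef_pos: [0.5606, -0.1581, 0.1622]
eef_rot: [-0.559, 0.559, 0.433, -0.433]
wrist_force: [0.3, -0.0, -1.9]
finger_gap: 0.608
```

```bash
python3 - <<'E'
from h import *
plan([.56,-.157,.1725-.0368],75.5)
im=shot("w4")
i2=shot("s4","scene")
a=np.zeros((600,800,3),np.uint8);a[:300]=cv2.resize(im[200:350,120:520],None,fx=2,fy=2,interpolation=cv2.INTER_CUBIC)
c=cam("scene");p=proj(c,[[.56,-.157,.17]])[0].astype(int);print(p)
a[300:,:400]=cv2.resize(i2[p[1]-37:p[1]+38,p[0]-50:p[0]+50],(400,300),interpolation=cv2.INTER_CUBIC)
cv2.imwrite("pics/v4.png",a)
E
```

```text
t 6.62 now [ 0.5606 -0.1581  0.1622] yaw 75.5 F [ 0.3 -0.  -1.9] gap 0.608
 shift [ 0.9 26.5  0.9] turn [ 0. -0. -0.]
[354 173]
```

View pics/v4.png

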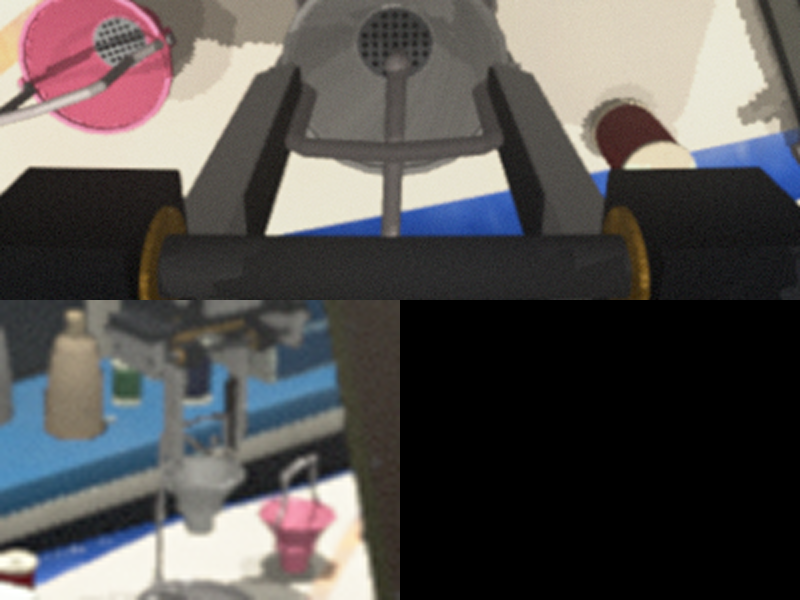

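The bail is over the hook: tip at px (319,231), in front of the bar at (318,275). Checking the tip-to-bar distance, then lowering.

```bash
python3 - <<'E'
from h import *
c=wcam("w4");s=np.load("pics/w4.npy");T=Rot.from_quat(s[3:],scalar_first=True).as_matrix()
print(((onz(c,[(319,230.5)],.185)-s[:3])@T*1e3).round(1),((onz(c,[(318.2,275)],.199)-s[:3])@T*1e3).round(1))
E
```

```text
[[  1.3 -22.8  18.6]] [[  0.8 -36.8   0. ]]
```

servo_tool(
  rows=[0, 8, 0, 0, 0, 0, 0.6, 0, 15, 0, 0, 0, 0, 0.6, 0, 20, 0, 0, 0, 0, 0.6, 0, 23, 0, 0, 0, 0, 0.6, 0, 25, 0, 0, 0, 0, 0.6, 0, 25, 0, 0, 0, 0, 0.6],
)

```text
time: 7.48
eef_pos: [0.5604, -0.1581, 0.1369]
eef_rot: [0.559, -0.559, -0.433, 0.433]
wrist_force: [-0.3, -0.2, -1.9]
finger_gap: 0.608
```

servo_tool(
  rows=[0, 1, 0, 0, 0, 0, 0.6, 0, 1.5, 0, 0, 0, 0, 0.6, 0, 1.5, 0, 0, 0, 0, 0.6],
)

```text
time: 7.85
eef_pos: [0.5606, -0.1582, 0.1361]
eef_rot: [-0.559, 0.559, 0.433, -0.433]
wrist_force: [-2.2, -0.4, 5.4]
finger_gap: 0.609
```

servo_tool(
  rows=[0, -0.5, 0, 0, 0, 0, 0.37, 0, -0.5, 0, 0, 0, 0, 0.33, 0, -0.5, 0, 0, 0, 0, 0.25, 0, -0.5, 0, 0, 0, 0, 0.1, 0, -0.5, 0, 0, 0, 0, 0.1, 0, -0.5, 0, 0, 0, 0, 0.1, 0, -10, 0, 0, 0, 0, 0.1, 0, -35, 0, 0, 0, 0, 0.1, 0, -75, 0, 0, 0, 0, 0.1, 0, -100, 0, 0, 0, 0, 0.1, 0, -100, 0, 0, 0, 0, 0.1],
)

```text
time: 9.22
eef_pos: [0.561, -0.1583, 0.2377]
eef_rot: [-0.558, 0.56, 0.434, -0.432]
wrist_force: [1.0, 0.3, -1.1]
finger_gap: 0.903
```

```bash
python3 - <<'E'
from h import *
shot("w5");shot("s5","scene")
# cap: jaws across bar; bar at ~48 deg -> tool x 138 or -42
plan([.4285,.1735,.20],138)
E
```

```text
t 9.32 now [ 0.5602 -0.158   0.2348] yaw 75.5 F [-0.9 -0.1  0.1] gap 0.901
 shift [287.9  34.9 210.6] turn [ -0.  -62.5   0. ]
```

View pics/w5.png

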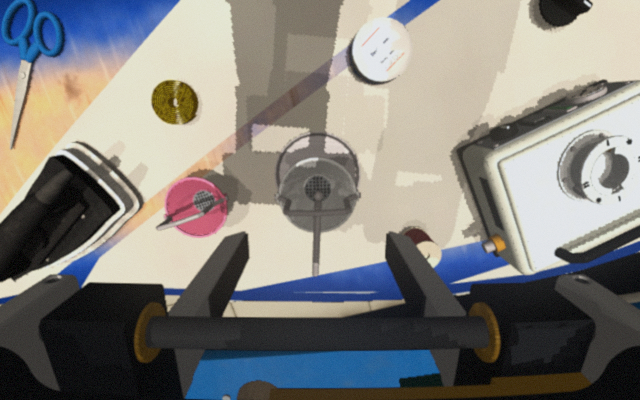

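Funnel hangs on the hook at (317,185), upright and clear. The neck is open, at (612,165). Moving over the cap.

servo_tool(
  rows=[30, 0, 15, 0, -4, 0, 0.1, 75, 0, 50, 0, -13, 0, 0.1, 120, 0, 85, 0, -23, 0, 0.1, 165, 0, 120, 0, -33, 0, 0.1, 210, 10, 155, 0, -43, 0, 0.1, 250, 40, 185, 0, -52, 0, 0.1, 280, 80, 205, 0, -60, 0, 0.1, 288, 110, 210.5, 0, -62.5, 0, 0.1, 288, 115, 210.5, 0, -62.5, 0, 0.1, 288, 115, 210.5, 0, -62.5, 0, 0.1, 288, 115, 210.5, 0, -62.5, 0, 0.1],
)

```text
time: 10.7
eef_pos: [0.4295, 0.1731, 0.1214]
eef_rot: [-0.254, 0.254, 0.66, -0.66]
wrist_force: [-0.0, -0.7, -0.2]
finger_gap: 0.901
```

```bash
python3 - <<'E'
from h import *
im=shot("w6",crop=(160,80,480,320),k=2.5)
plan([.4285,.1735,.0245],138)
c=wcam("w6")
g=cv2.cvtColor(im,cv2.COLOR_BGR2GRAY)
p=proj(c,[[.4285,.1735,.022]])[0];print("pred",p)
E
```

```text
t 10.75 now [0.4295 0.1732 0.1214] yaw 137.9 F [ 0.1  0.8 -0.2] gap 0.901
 shift [ 1.  96.9  0.5] turn [ 0.1 -0.1 -0. ]
pred [317.89219865 200.86231047]
```

View pics/w6c.png

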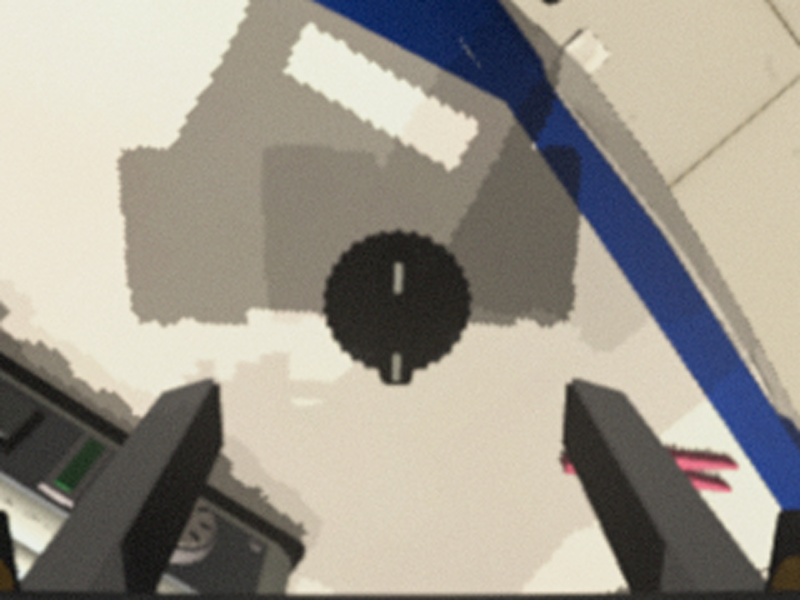

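Cap confirmed at px (319,200): black disc with its grip bar (whites at (319,191) and (318.6,227)) aligned to tool z. Descending and gripping.

servo_tool(
  rows=[1.5, 20, 1.3, 0, 0, 0, 0.1, 1.5, 55, 1.3, 0, 0, 0, 0.4, 1.5, 82, 1.3, 0, 0, 0, 0.5, 1.5, 93, 1.3, 0, 0, 0, 0.5, 1.5, 97, 1.3, 0, 0, 0, 0.6, 1.5, 97, 1.3, 0, 0, 0, 0.8, 1.5, 97, 1.3, 0, 0, 0, 0.95, 1.5, 97, 1.3, 0, 0, 0, 0.95, 1.5, 97, 1.3, 0, 0, 0, 0.95, 1.5, 97, 1.3, 0, 0, 0, 0.95],
  force=30,
)

```text
time: 12.0
eef_pos: [0.427, 0.1736, 0.0237]
eef_rot: [-0.253, 0.254, 0.66, -0.66]
wrist_force: [-0.4, -0.6, 2.7]
finger_gap: 0.127
```

servo_tool(
  rows=[0, -15, 0, 0, 0, 0, 0.95, 0, -60, 0, 0, 0, 0, 0.95, 0, -120, 0, 0, 0, 0, 0.95, 0, -175, 0, 0, 0, 0, 0.95, 0, -186, 0, 0, 0, 0, 0.95],
)

```text
time: 12.62
eef_pos: [0.4277, 0.1739, 0.2136]
eef_rot: [-0.252, 0.255, 0.661, -0.659]
wrist_force: [-0.5, 0.1, -2.1]
finger_gap: 0.125
```

```bash
python3 - <<'E'
from h import *
plan([.556,.1265,.21],102)
E
```

```text
t 12.62 now [0.4277 0.1739 0.2136] yaw 138.0 F [-0.5  0.1 -2.1] gap 0.125
 shift [-127.     4.3  -50.6] turn [ 0.4 36.  -0.1]
```

servo_tool(
  rows=[-30, 0, -12, 0, 8, 0, 0.95, -65, 0, -25, 0, 17, 0, 0.95, -100, 2, -40, 0, 26, 0, 0.95, -127, 4, -50.5, 0, 36, 0, 0.95, -127, 4, -50.5, 0, 36, 0, 0.95, -127, 4, -50.5, 0, 36, 0, 0.95, -127, 4, -50.5, 0, 36, 0, 0.95],
)

```text
time: 13.5
eef_pos: [0.5544, 0.1265, 0.2057]
eef_rot: [-0.445, 0.444, 0.55, -0.55]
wrist_force: [0.4, -0.2, -1.6]
finger_gap: 0.126
```

```bash
python3 - <<'E'
from h import *
im=shot("w7",crop=(180,110,440,305),k=3)
plan([.61,.138,.18],102)
shot("t7","top")
E
```

```text
t 13.55 now [0.5545 0.1265 0.2057] yaw 102.1 F [ 0.7 -0.1  0.1] gap 0.125
 shift [ -0.3  25.8 -56.7] turn [ 0.   0.1 -0. ]
```

View pics/w7c.png

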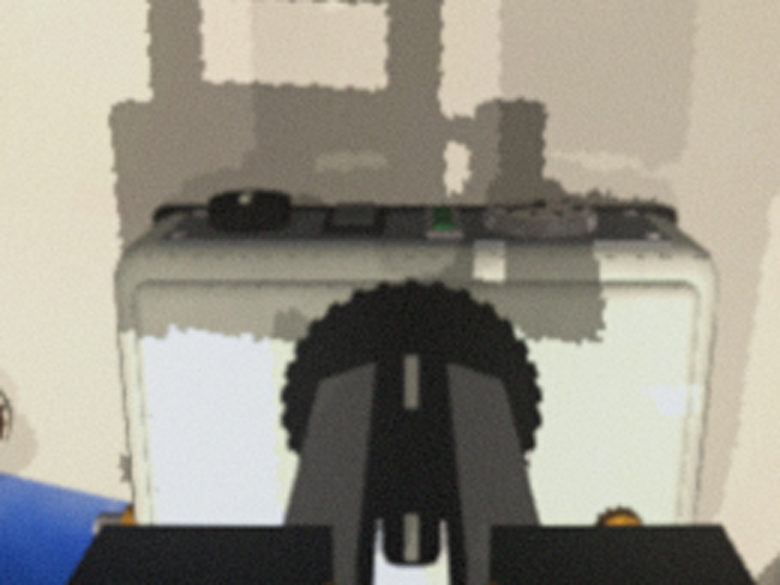

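Cap in hand squared to the boiler (front edge level at crop v≈283, so yaw 102 is right), but it hides the neck. Side-stepping to see the neck.

servo_tool(
  rows=[-30, 0, -15, 0, 0, 0, 0.95, -65, -2, -35, 0, 0, 0, 0.95, -75, -4, -45, 0, 0, 0, 0.95, -75, -4, -45, 0, 0, 0, 0.95, -75, -4, -45, 0, 0, 0, 0.95],
)

```text
time: 14.22
eef_pos: [0.614, 0.0627, 0.2095]
eef_rot: [0.445, -0.445, -0.55, 0.55]
wrist_force: [-0.1, 0.2, -0.5]
finger_gap: 0.127
```

```bash
python3 - <<'E'
from h import *
im=shot("w8")
c=wcam("w8");q=proj(c,[[.609,.138,.12]])[0];print("pred",q)
im5=cv2.imread("pics/w5.png");q5=proj(wcam("w5"),[[.609,.138,.12]])[0];print("pred5",q5)
u,v=(q-[60,50]).astype(int);a=cv2.resize(im[v:v+100,u:u+120],None,fx=4,fy=4,interpolation=cv2.INTER_CUBIC);print("off8",u,v)
v5=int(q5[1])-50;b=cv2.resize(im5[v5:v5+100,560:640],None,fx=4,fy=4,interpolation=cv2.INTER_CUBIC);print("off5",560,v5)
cv2.imwrite("pics/v8.png",np.c_[a,b])
E
```

```text
pred [399.44683093 215.90980273]
pred5 [611.63650044 169.68713322]
off8 339 165
off5 560 119Traceback (most recent call last):
  File "<stdin>", line 7, in <module>
    res = self.concatenate(tuple(objs), axis=axis)
ValueError: all the input array dimensions except for the concatenation axis must match exactly, but along dimension 1, the array at index 0 has size 480 and the array at index 1 has size 320
```

```bash
python3 - <<'E'
from h import *
f=lambda n,u,v,w:cv2.resize(cv2.imread(n)[v:v+100,u:u+w],None,fx=4,fy=4,interpolation=cv2.INTER_CUBIC)
cv2.imwrite("pics/v8.png",np.hstack([f("pics/w8.png",339,165,120),f("pics/w5.png",560,119,80)]))
E
```

```text
(no output)
```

View pics/v8.png

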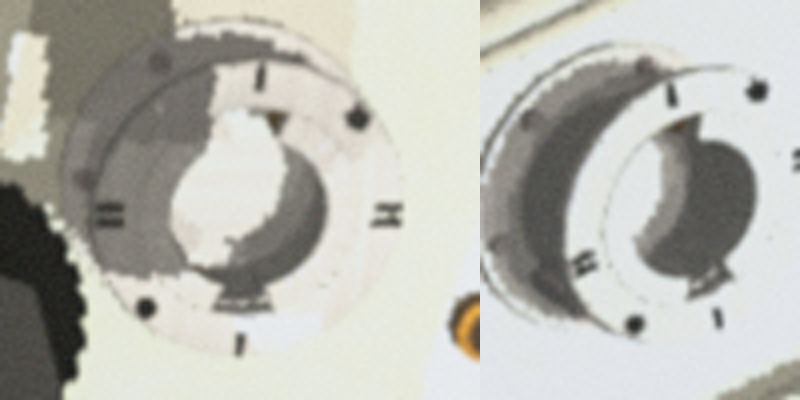

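```bash
python3 - <<'E'
from h import *
c=wcam("w8");g=lambda p:[338.6+p[0]/4,164.6+p[1]/4]
M=dict(b1=(261,78),b2=(240,345),d1=(110,214),d2=(388,214),o1=(358,118),o2=(146,307))
W={k:onz(c,[g(p)],.12)[0] for k,p in M.items()}
for a,b in(("b2","b1"),("d2","d1"),("o2","o1")):
    d=W[b]-W[a];print(a,((W[a]+W[b])/2).round(4),np.linalg.norm(d).round(4),np.degrees(np.arctan2(d[1],d[0])).round(1))
print("w5",onz(wcam("w5"),[(613.4,170.5)],.12).round(4))
# cap in hand, from w7: disc edges at disc mid z, whites at top
c7=wcam("w7");s=np.load("pics/w7.npy");T=Rot.from_quat(s[3:],scalar_first=True).as_matrix()
zt=s[2]-.0245+.044
k=lambda u,v,z:((onz(c7,[(179.7+u/3,109.7+v/3)],z)-s[:3])@T*1e3).round(1)[0]
print("whites",k(411,382,zt),k(411,540,zt),"disc L/R",k(285,388,zt-.025),k(541,388,zt-.025),"front",k(413,282,zt-.025))
# same for w6 whites (pre-grasp)
plan([.61,.138,.15],102)
E
```

```text
b2 [0.6111 0.1403 0.12  ] 0.0638 -168.0
d2 [0.6107 0.14   0.12  ] 0.0635 -78.1
o2 [0.6108 0.1401 0.12  ] 0.0637 147.0
w5 [[0.6103 0.14   0.12  ]]
whites [  0.  -19.5  13.5] [  0.  -19.5 -19.1] disc L/R [-26.5   5.5   1.9] [27.4  5.5  1.9] front [ 0.4  5.5 25.2]
t 14.28 now [0.6141 0.0627 0.2095] yaw 102.0 F [ 0.2  0.1 -0.6] gap 0.128
 shift [ 74.4  59.5 -11.7] turn [-0.  0.  0.]
```

servo_tool(
  rows=[20, 0, -5, 0, 0, 0, 0.95, 50, 10, -9, 0, 0, 0, 0.95, 72, 40, -10, 0, 0, 0, 0.95, 76, 58, -10, 0, 0, 0, 0.95, 76, 58, -10, 0, 0, 0, 0.95, 76, 58, -10, 0, 0, 0, 0.95],
)

```text
time: 15.02
eef_pos: [0.6091, 0.138, 0.1525]
eef_rot: [-0.445, 0.446, 0.55, -0.549]
wrist_force: [-0.3, -0.0, -0.5]
finger_gap: 0.122
```

```bash
python3 - <<'E'
from h import *
plan([.6086,.1393,.1277],102)
E
```

```text
t 15.03 now [0.6091 0.138  0.1525] yaw 101.9 F [-0.3 -0.  -0.5] gap 0.122
 shift [ 1.4 24.8  0.3] turn [ 0.1 -0.1 -0. ]
```

servo_tool(
  rows=[1.3, 3, 0.3, 0, 0, 0, 0.95, 1.3, 6, 0.3, 0, 0, 0, 0.95, 1.3, 9, 0.3, 0, 0, 0, 0.95, 1.3, 11, 0.3, 0, 0, 0, 0.95, 1.3, 13, 0.3, 0, 0, 0, 0.95, 1.3, 14, 0.3, 0, 0, 0, 0.95],
)

```text
time: 15.78
eef_pos: [0.608, 0.1397, 0.1373]
eef_rot: [0.445, -0.445, -0.549, 0.549]
wrist_force: [-0.1, -0.2, -1.0]
finger_gap: 0.126
```

servo_tool(
  rows=[0, 2, 0, 0, 0, 0, 0.95, 0, 4, 0, 0, 0, 0, 0.95, 0, 6, 0, 0, 0, 0, 0.95, 0, 8, 0, 0, 0, 0, 0.95, 0, 9, 0, 0, 0, 0, 0.95, 0, 9, 0, 0, 0, 0, 0.95],
)

```text
time: 16.52
eef_pos: [0.608, 0.1397, 0.1284]
eef_rot: [0.445, -0.445, -0.549, 0.549]
wrist_force: [-0.1, -0.4, -1.2]
finger_gap: 0.12
```

servo_tool(
  rows=[0, 1, 0, 0, 0, 0, 0.95, 0, 1.5, 0, 0, 0, 0, 0.95, 0, 1.5, 0, 0, 0, 0, 0.95],
)

```text
time: 16.9
eef_pos: [0.6082, 0.1396, 0.1277]
eef_rot: [-0.445, 0.445, 0.55, -0.549]
wrist_force: [-3.1, -0.5, 5.6]
finger_gap: 0.126
```

servo_tool(
  rows=[0.2, 0, 0, 0, 5, 0, 0.95, 0.4, 0, 0, 0, 10, 0, 0.95, 0.6, 0, -0.1, 0, 15, 0, 0.95, 0.8, 0, -0.1, 0, 20, 0, 0.95, 1, 0, -0.2, 0, 25, 0, 0.95, 1.15, 0, -0.3, 0, 30, 0, 0.95, 1.3, 0, -0.4, 0, 35, 0, 0.95, 1.5, 0, -0.5, 0, 40, 0, 0.95, 1.6, 0, -0.6, 0, 43, 0, 0.95, 1.6, 0, -0.7, 0, 45, 0, 0.95, 1.6, 0, -0.7, 0, 45, 0, 0.95, 1.6, 0, -0.7, 0, 45, 0, 0.95],
  force=45,
)

```text
time: 18.4
eef_pos: [0.6088, 0.1414, 0.1277]
eef_rot: [-0.621, 0.622, 0.338, -0.337]
wrist_force: [-0.5, -0.8, 5.5]
finger_gap: 0.123
```

```bash
python3 - <<'E'
from h import *
im=shot("w9",crop=(200,90,460,285),k=3)
plan([.6086,.1393,.1277],57);print(r.read_state()['moment'].round(3))
shot("s9","scene");shot("t9","top")
c=wcam("w9");print(proj(c,[[.6108,.1401,.12]]))
E
```

```text
t 18.45 now [0.6087 0.1414 0.1277] yaw 57.0 F [-0.5 -0.9  5.7] gap 0.122
 shift [-1.8 -0.  -1. ] turn [ 0.1 -0.   0. ]
[-0.114  0.164  0.017]
[[316.60419925 244.01641431]]
```

The viewer limit is reached, so I check numerically: bar marks against the dots, and whether the funnel and bystanders changed.

```bash
python3 - <<'E'
from h import *
im=cv2.imread("pics/w9.png");g=cv2.cvtColor(im,cv2.COLOR_BGR2GRAY);c=wcam("w9");s=np.load("pics/w9.npy");T=Rot.from_quat(s[3:],scalar_first=True).as_matrix()
tool=lambda uv,z:((onz(c,[uv],z)-s[:3])@T*1e3).round(1)[0]
# expected: whites at tool z +13.5,-19.1 ; dot at neck+32mm along boiler dir 147
n=np.array([.6108,.1401,.12]);dot=n+.032*np.array([np.cos(np.radians(147)),np.sin(np.radians(147)),0])
q=lambda zt:proj(c,[s[:3]+T@np.array([0,-.0195,zt])])[0]
for nm,p,w in(("white1",q(.0135),1),("white2",q(-.0191),1),("dot",proj(c,[dot])[0],0)):
    x,y=p.round().astype(int);R=12;a=g[y-R:y+R+1,x-R:x+R+1]
    m=((a>110) if w else (a<a.mean()-35)).astype(np.uint8)
    k,_,st,ce=cv2.connectedComponentsWithStats(m)
    print(nm,p.round(1),"blobs",[( (ce[i]+[x-R,y-R]).round(1).tolist(),int(st[i,4]),tool(ce[i]+[x-R,y-R],s[2]+.0195 if w else .12).tolist()) for i in range(1,k) if st[i,4]>5])
# bystanders / funnel: scene before vs now
a,b=[cv2.imread(f"pics/{f}.png").astype(int) for f in("s5","s9")]
cs=cam("scene")
for nm,X in dict(funnel=[.56,-.157,.10],saucer=[.53,-.15,.013],pot=[.4347,-.052,.03],tape=[.4253,-.307,.01],thread=[.687,-.048,.03]).items():
    x,y=proj(cs,[X])[0].astype(int);d=np.abs(a-b)[y-12:y+13,x-12:x+13];print(nm,(x,y),"meandiff",d.mean().round(1))
t0,t9=cv2.imread("pics/top0.png").astype(int),cv2.imread("pics/t9.png").astype(int)
for nm,(x,y) in dict(pot=(355,251),tape=(447,253),thread=(351,160),pink=(448,206),pink2=(203,158)).items(): print(nm,np.abs(t0-t9)[y-12:y+13,x-12:x+13].mean().round(1))
E
```

```text
white1 [316.6 237.1] blobs []
white2 [316.6 289.8] blobs [([316.7, 289.6], 41, [0.1, -19.5, -19.0]), ([316.8, 298.7], 164, [0.2, -19.5, -25.0])]
dot [316.6 195.8] blobs [([316.8, 196.8], 37, [0.1, 7.7, 29.0]), ([316.6, 206.4], 99, [-0.0, 7.7, 22.8])]
funnel (np.int64(353), np.int64(191)) meandiff 17.0
saucer (np.int64(357), np.int64(215)) meandiff 20.4
pot (np.int64(363), np.int64(229)) meandiff 17.3
tape (np.int64(405), np.int64(210)) meandiff 59.6
thread (np.int64(307), np.int64(208)) meandiff 34.1
pot 12.4
tape 10.3
thread 11.1
pink 10.2
pink2 10.2
```

The dot lies on the bar's line (both at tool x 0.1 mm). One template-match check on the funnel, then hand in.

```bash
python3 - <<'E'
from h import *
def match(f1,f2,p,R):
    a,b=[cv2.imread(f"pics/{f}.png") for f in(f1,f2)];x,y=np.array(p).astype(int)
    m=cv2.matchTemplate(b[y-R-8:y+R+9,x-R-8:x+R+9],a[y-R:y+R+1,x-R:x+R+1],cv2.TM_CCOEFF_NORMED)
    _,v,_,l=cv2.minMaxLoc(m);return round(v,2),(l[0]-8,l[1]-8)
cs,ct=cam("scene"),cam("top")
print("funnel scene",match("s5","s9",proj(cs,[[.56,-.157,.11]])[0],10))
print("funnel top s:",proj(ct,[[.56,-.157,.12]])[0].round())
for nm,p in dict(pot=(355,251),tape=(447,253),thread=(351,160)).items(): print(nm,match("top0","t9",p,16))
# silver grey vs saucer at hung funnel in top: compare t7 (hung) and t9
print("funnel top t7-t9",match("t7","t9",proj(ct,[[.56,-.157,.12]])[0],16))
s=r.read_state();print(s['time'],s['eef_pos'].round(4),s['wrist_force'].round(1),s['moment'].round(3),s['finger_gap'])
r.close_job()
E
```

```text
funnel scene (0.85, (0, 0))
funnel top s: [395. 200.]
pot (0.93, (0, 0))
tape (1.0, (0, 0))
thread (1.0, (0, 0))
funnel top t7-t9 (1.0, (0, 0))
18.55 [0.6088 0.1414 0.1277] [-0.5 -0.4  5.3] [-0.076  0.156  0.048] 0.12221250844696095
the job is handed in; nothing more can be done
```

I finished the job and handed it in at 18.6 s of the 61 s allowed. The gripper is still holding the cap at the vent position.

- **Funnel:** I lifted it by its wire handle and hung it on the drip stand's hook. The pictures after release show it hanging upright, and template matches from then to the end show no movement (0 px).
- **Cap:** It went through the notches with no force. It seated at the expected depth (TCP z 0.1277 m), with about 5.5 N holding it down.
- **Turn:** I turned it 45° clockwise and it stayed well short of the lock click at about 72°. In the last wrist picture one white mark on the grip bar and the collar dot lie on the same line, within 0.1 mm. The other white mark was not detected, probably because of shade.
- **Bystanders:** The wax pot, tape and thread match the first picture with no shift.
- **Checks that disagreed or were limited:**
  - The first overhead estimate of the neck was about 5 mm off the wrist camera. I used the close wrist measurement, and the insertion bore it out.
  - The raw before/after difference in the scene camera was inconclusive because the arm had moved, so I used template matches instead. The final picture could only be checked by numbers, because the viewing limit was reached.
  - I had no direct reading of the follower ring. The vent angle rests on the tool's measured turn and the bar-to-dot alignment.

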